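# Lock the torque screwdriver into its bench cradle

### The job

Put the torque screwdriver away in its bench cradle: with the handle held up, slide its shank in at a slant under the yellow bridge, then press the handle end down past the red sprung jaw until the neck sits at the bottom of the fork, between the collar and the handle, and the jaw has closed over it. Let go, and leave the jar, the tape ring and the wrench where they are.

Things in the scene. Friction and masses are not known exactly. Their poses are not given: they have to be found in the camera images.
- driver: Torque screwdriver, 200 mm long, 0.22 kg, lying on the bench, axis level 14 mm up. Origin on its axis, mid-neck; x points to the tip. Along x (mm): square blue handle 28 x 28, -95 to -25; yellow cone, radius 14 to 10, -25 to -10; neck, 10 diameter, -10 to 10; collar, 17 diameter, 10 to 17; shank, 10 diameter, 17 to 97; tapered tip to 105. Its roll does not matter.
- driver_tip (a point): End of the screwdriver's tip, on the axis, 105 mm from the driver's origin; axes as driver.
- driver_grip (a point): Middle of the blue square handle (28 mm wide), on the axis, 60 mm behind the driver's origin; axes as driver.
- cradle: Fixed cradle, grey base plate 132 x 52 x 10 mm (x -13 to 119). Origin on the bench under the fork; x points from fork to bridge and end stop, z up. The collar cannot pass through the fork, only above jaw and prong (z 69): go in at a slant of about 25 degrees, tip low; once the tip is at the stop, ease back some 8 mm as the handle is lowered. The seated handle overhangs at -x.
- seat (a point): Where the mid-neck belongs, 50 mm above the bench, axes as cradle. Black fork there, in the cradle's frame (mm): x -4.5 to 4.5, slot y -6.5 to 6.5, slot floor z 45; flared fixed prong on -y up to z 66; red jaw on +y up to z 69, its sloped nose leaving a 7 mm opening at z 57.
- keeper (a point): Middle of the front lower edge of the yellow bridge: x 64, y 0, z 58 mm in the cradle's frame. Bridge: x 64 to 86, underside z 58, top z 66, inside width 20 (y -10 to 10), open below down to the base plate (z 10); splayed cheeks and an upturned lip in front, from x 54.
- stop (a point): Face of the black end stop plate, x 109, y 0, z 30 mm in the cradle's frame; the plate is 36 wide and reaches z 58.
- jaw (a joint): Red sprung jaw, hinged 20 mm above the bench. 0 rad: closed over the fork; grows as it is pushed outwards (about 0.1 as the neck passes, 0.45 at most); springs back by itself. Passing it takes about 6 to 15 N downwards.
- jar: Bystander: orange jar, 54 mm diameter, 60 mm high; origin under its centre.
- tape: Bystander: yellow tape ring, 72 mm outside, 24 mm high, lying flat; origin under its centre.
- wrench: Bystander: steel wrench 160 mm long lying flat; origin at the middle of its underside.
Mind the look-alikes: they are no part of the job. What is meant by the driver is not pink, and is the larger of those in its own colour.

How it is judged:
On the way:
1. the shank is slanted in under the bridge, its neck still above the jaw (x of driver_tip in the frame of seat between 0.086 and 0.115 m and y of driver_tip in the frame of seat between -0.012 and 0.012 m and z of driver_tip in the frame of seat between -0.042 and 0.006 m and z of driver in the frame of seat above 0.012 m), for 0.1 s.
At the end, for the whole second after the job is handed in: At rest in the cradle: neck's middle within 8 mm lengthwise, 4 mm sideways and 4 mm in height of the seat; tip 90 to 115 mm beyond the seat and 12 mm below to 10 mm above it; axis within 0.12 rad of the cradle's; jaw under 0.04 rad (x of driver in the frame of seat between -0.008 and 0.008 m and y of driver in the frame of seat between -0.004 and 0.004 m and z of driver in the frame of seat between -0.004 and 0.004 m and x of driver_tip in the frame of seat between 0.09 and 0.115 m and z of driver_tip in the frame of seat between -0.012 and 0.01 m and angle between the x axis of driver and the x axis of cradle, either way round below 0.12 rad and value of joint jaw below 0.04 rad and linear speed of driver below 0.02 m/s); the robot touches nothing.
It fails at once if the jar is moved by more than 30 mm (distance of jar from where it was at the start of the episode above 0.03 m).
It fails at once if the tape is moved by more than 30 mm (distance of tape from where it was at the start of the episode above 0.03 m).
It fails at once if the wrench is moved by more than 30 mm (distance of wrench from where it was at the start of the episode above 0.03 m).
It also fails if it takes over 48 s, if anything falls off the work surface, if the arm or the gripper's body presses on something with over 40 N, if the wrist force passes 120 N, or if a joint passes its speed limit or range.

### The arm

A 6-joint arm with a two-finger parallel gripper is mounted at the origin on the work surface. World frame = base frame: x ahead of the robot, y to its left, z up, the work surface at z = 0. Lengths are in m, angles in rad, forces in N, time in s.
With the tool pointing down it reaches from about 0.35 to 0.975 m from the base axis. Payload 4.9 kg.
Tool frame: the origin (TCP) lies at the very end of the fingers, on their centre line; the grasp point (between the pads) lies 19 mm behind it; z points along the fingers, y is the line along which they close (so a half turn about z gives the same grasp; the last joint's range is limited). The gripper opens to 85 mm and grips with 20 to 120 N. Pads are 22 mm wide; open, the fingers measure 114 mm over their backs; the gripper's body (76 mm by 85 mm) begins 54 mm behind the grasp point. The pads swing forward as they close: fully open they stand 13 mm farther back than shut.
Start: joints at [-0.119, 0.053, 1.613, -0, 1.476, -0.119], TCP at [0.625, 0, 0.231] pointing down, gripper open.
Joint ranges: [-3.01, 3.01], [-1.01, 2.22], [0.06, 2.58], [-1.02, 4.17], [0.09, 2.62], [-3.14, 3.14]. Speed limits (rad/s): [2.57, 2.57, 3.14, 3.14, 3.14, 3.14].

### API

Orientations are given as a unit quaternion [w, x, y, z].
In Python, from plant import monitor, vision, manip gives the robot as it stands. The module is installed in compiled form; this text tells all that it offers.
- The arm moves only by the tool arm_command, never from a script. Its argument "rows" is a list of rows, each a list of 3 entries, a list of its own where there are three numbers: the finger opening in mm, from 0 to 85.4, then the shift along the world's x, y, z in units of 30 cm (1.0 is 30 cm), then the turn, a rotation vector about the world's x, y, z in units of pi/2 rad (1.0 is pi/2 rad). In form: [[claw, [x, y, z], [wx, wy, wz]], ...]. A call has 1 to 12 rows; each row is the pose to reach, as a shift and turn from the pose commanded when the call began; what a row does not reach only later rows make up. A row lasts 1/12 s, in which the tool goes at most 41.7 mm and 7.16 degrees, less where a joint would pass 70% of its speed; a pose out of reach is approached as far as the arm can. A call with a number of a shift or a turn outside -1 to 1 is refused whole. A call with a gripper value outside its range is refused whole. The fingers move at their own pace and stop on an object; the grip force is fixed at half the most. Time passes only in rows, so rows that repeat a pose let the fingers close. It gives the time, the measured TCP pose, the force, the opening and the grip force at its end, in the units of the state.
- monitor.state(): the state, without advancing time (a new reading comes with each control period).
- vision.grab_frame(name): name is "scene" or "side" or "wrist"; returns a dict with "color" (400x640x3 uint8, red, green, blue), "z_map" (400x640 float32, m along the optical axis (not along the pixel's ray), 0 where there is no reading), "mtx" (3x3 intrinsics, pixels), "R" (3x3) and "t" (3): a world point X has camera coordinates R X + t. Camera axes: x right, y down, z forward; pixel columns grow to the right and rows downward; lengths in m; the calibration is good to about 2 mm. A picture is of the moment at which its call begins.
- manip.job_done(): hands the job in; it is judged then, once.
The state is a dict: "time": time; "joint_pos": joint angles; "joint_vel": joint speeds; "joint_efforts": joint torques, N m; "tool_pos": TCP position; "tool_rot": TCP orientation; "contact_force": force on the tool from outside, world axes, zero at the start; "ft_torque": the same for the moment, N m; "gripper_width": opening from 0.0 (shut) to 1.0 (fully open); "grasp_force": force on a finger pad.
Only numpy, scipy, OpenCV 4.12 (cv2) and the standard library are available. Lean on these libraries where they do the work, as an engineer would, in place of code of your own. Each camera call takes 0.05 s, during which the arm holds its last target. There are 200 camera calls.

## Working session

There is one attempt and no reset: what is moved stays moved. The work goes in short steps, Python scripts to look and compute and a tool call to move; the robot and the scene stay as the last step left them, time stands still between calls to the robot, and variables do not carry over. Pictures are saved under pics/ and viewed, at most 13 in all, crops included, and the job is handed in when it is done.

Besides the shell and the picture viewer there is one more tool, called after ">>>" by a JSON object that holds its "name" and its "arguments", one argument or row to a line. arm_command: Moves the arm, as the interface text tells. Shifts and turns lie within -1 to 1; 1 stands for 30 cm of shift or pi/2 rad of turn. Its arguments: {"type":"object","properties":{"rows":{"type":"array"}},"required":["rows"]}

```bash
mkdir -p pics
cat > h.py <<'E'
import numpy as np, cv2
from plant import monitor, vision, manip
def grab(n):
    f=vision.grab_frame(n); np.savez(f'{n}.npz',**f); return f
def load(n): return dict(np.load(f'{n}.npz'))
def cloud(f):
    z=f['z_map']; v,u=np.mgrid[:z.shape[0],:z.shape[1]]; K=f['mtx']
    c=np.stack([(u-K[0,2])*z/K[0,0],(v-K[1,2])*z/K[1,1],z],-1)
    P=(c-f['t'])@f['R']; P[z==0]=np.nan; return P
def proj(f,X):
    c=np.atleast_2d(X)@f['R'].T+f['t']; p=c@f['mtx'].T; return p[:,:2]/p[:,2:]
def save(f,n,crop=None,s=1):
    im=f['color'][...,::-1]
    if crop: a,b,c,d=crop; im=im[b:d,a:c]
    cv2.imwrite('pics/'+n,cv2.resize(im,None,fx=s,fy=s,interpolation=cv2.INTER_CUBIC))
E
python3 - <<'E'
from h import *
for n in('scene','side','wrist'):
    f=grab(n); save(f,n+'0.png'); print(n,(-f['R'].T@f['t']).round(3),f['R'][2].round(2))
print(monitor.state())
E
```

```text
scene [ 0.973 -0.424  0.9  ] [-0.42  0.39 -0.82]
side [ 0.495 -0.95   0.743] [ 0.03  0.81 -0.58]
wrist [0.624 0.084 0.373] [-0.   -0.32 -0.95]
{'time': 0.15, 'joint_pos': array([-1.18987328e-01,  5.32737455e-02,  1.61400361e+00,  2.31450468e-05,
        1.47601916e+00, -1.19008440e-01]), 'joint_vel': array([-0.00127423, -0.00107597, -0.00305773,  0.00340162, -0.00019796,
        0.0004907 ]), 'joint_efforts': array([ 5.10442842e-04, -3.94241810e+01, -3.70721948e+01, -1.15854355e-04,
        4.61802789e-03,  5.00508997e-05]), 'tool_pos': array([6.24498068e-01, 7.48289087e-05, 2.30288008e-01]), 'tool_rot': array([-6.76784274e-04,  7.07099842e-01,  7.07113207e-01, -5.17575976e-04]), 'contact_force': array([-0.07634816,  0.56567281,  0.39148831]), 'ft_torque': array([ 0.02070126,  0.00369071, -0.00011778]), 'grasp_force': 0.0, 'gripper_width': 1.0000544532406863}
```

View pics/scene0.png

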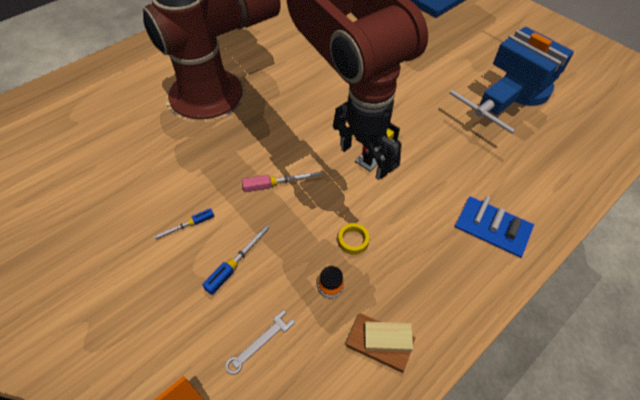

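View pics/side0.png

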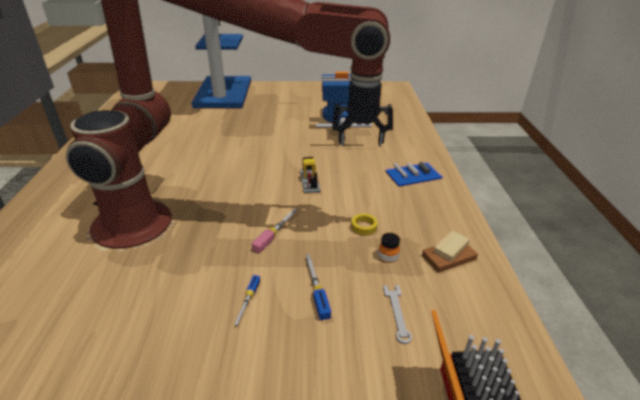

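The side view shows the large blue driver from its tip at (308,258) to the handle end at (324,317). The cradle is at (310,175), the tape at (364,224), the jar at (389,247) and the wrench around (398,313). The small blue and the pink drivers are the decoys.

Run:
```python
from h import *
f=load('side'); P=cloud(f); s=load('scene'); Q=cloud(s)
a=cv2.resize(f['color'][140:205,270:350,::-1],None,fx=7,fy=7,interpolation=cv2.INTER_CUBIC)
cv2.imwrite('pics/c1.png',a)
# driver: heights above bench in ROI of both cams
for F,PP,(x0,y0,x1,y1) in((f,P,(295,250,340,325)),(s,Q,(195,220,275,298))):
    roi=PP[y0:y1,x0:x1].reshape(-1,3); c=F['color'][y0:y1,x0:x1].reshape(-1,3).astype(int)
    m=roi[:,2]>.006; p=roi[m]; xy=p[:,:2]; mu=xy.mean(0); d=np.linalg.svd(xy-mu)[2][0]; t=(xy-mu)@d
    print('drv',m.sum(),mu,d,t.min(),t.max(), mu+d*t.min(),mu+d*t.max())
    b=(roi[:,2]>.006)&(c[:,2]>c[:,0]+40); print('blue',b.sum(),roi[b].mean(0),roi[b].max(0))
# cradle
for F,PP,(x0,y0,x1,y1) in((f,P,(290,150,330,200)),(s,Q,(345,110,420,180))):
    roi=PP[y0:y1,x0:x1].reshape(-1,3); c=F['color'][y0:y1,x0:x1].reshape(-1,3).astype(int)
    for nm,cc in(('yel',(c[:,0]>120)&(c[:,1]>110)&(c[:,2]<70)),('red',(c[:,0]>90)&(c[:,1]<50)),('hi',(roi[:,2]>.004)&(roi[:,2]<.08))):
        b=cc&(roi[:,2]<.08); print(nm,b.sum(),np.nanmean(roi[b],0),np.nanmin(roi[b],0),np.nanmax(roi[b],0))
for nm,(u,v) in dict(tape=(364,224),jar=(389,240),w1=(394,295),w2=(403,335)).items(): print(nm,P[v,u])
```

```text
drv 596 [ 0.51716293 -0.289772  ] [ 0.18814663 -0.98214095] -0.13870889978882658 0.058470917592164356 [ 0.49106531 -0.15354031] [ 0.52816403 -0.34719868]
blue 327 [ 0.52195064 -0.32028953  0.02626224] [ 0.53899229 -0.28110885  0.03261023]
drv 857 [ 0.51516956 -0.27947596] [-0.32277499  0.94647573] -0.07554258774995894 0.12988090543047856 [ 0.53955282 -0.35097518] [ 0.47324725 -0.15654683]
blue 406 [ 0.5208146  -0.31163799  0.02684255] [ 0.54232174 -0.2550978   0.03598228]
yel 70 [0.49685649 0.22877234 0.06402175] [0.47686694 0.21113897 0.03982464] [0.51533356 0.27008669 0.06973092]
red 3 [0.49613774 0.15357612 0.06484099] [0.49311831 0.15151069 0.06387527] [0.49915861 0.15514763 0.06612631]
hi 604 [0.49767819 0.2069347  0.03008075] [0.43117065 0.12468719 0.00400357] [0.56398239 0.4179825  0.07132963]
yel 36 [0.50222236 0.23286477 0.06418167] [0.42634504 0.19689278 0.00182375] [0.51239677 0.24364469 0.07086582]
red 3 [0.49365041 0.16477294 0.04530188] [0.47831374 0.15299217 0.01408459] [0.5016626  0.1852766  0.06177652]
hi 742 [0.50972654 0.21252912 0.02318227] [0.41209837 0.09196035 0.00400576] [0.63106226 0.41040358 0.07157532]
tape [ 0.64916738 -0.01247542  0.00208772]
jar [ 0.69125095 -0.15260089  0.06225403]
w1 [ 0.68859347 -0.27991179  0.00603313]
w2 [ 0.68869168 -0.3909844   0.00739971]
```

View pics/c1.png

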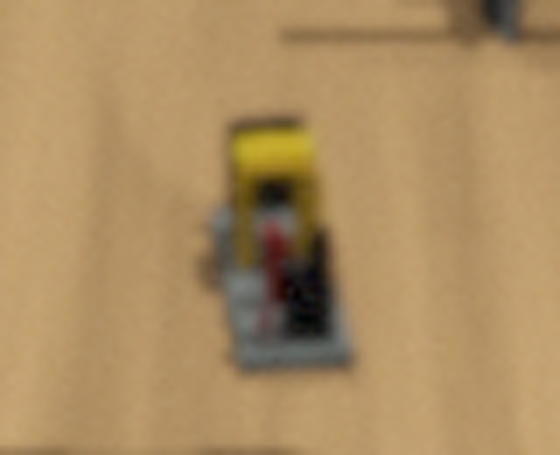

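View pics/wrist0.png

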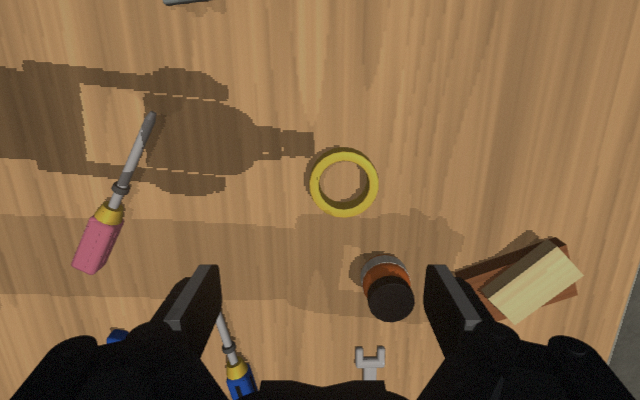

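The crop shows the cradle with its bridge (yellow) at the far side, so its x axis is roughly world +y. The jaw is red, left of the black prong. The wrist view shows the tape, the jar and the driver's neck at (230,355). Next I take closer wrist views of the cradle and then the driver.

>>> {"name": "arm_command", "arguments": {
  "rows": [
    [85, [-0.2, 0.25, 0], [0, 0, 0]],
    [85, [-0.4, 0.45, 0], [0, 0, 0]],
    [85, [-0.42, 0.45, 0], [0, 0, 0]],
    [85, [-0.42, 0.45, 0], [0, 0, 0]],
    [85, [-0.42, 0.45, 0], [0, 0, 0]],
    [85, [-0.42, 0.45, 0], [0, 0, 0]]
  ]
}}

```text
time: 0.65
tool_pos: [0.4964, 0.1374, 0.231]
tool_rot: [-0.001, 0.706, 0.709, -0.0]
contact_force: [0.6, 0.8, -0.3]
gripper_width: 0.997
grasp_force: 0.0
```

Run:
```python
from h import *
f=grab('wrist'); s=monitor.state(); print(s['time'],s['tool_pos'],np.abs(s['joint_vel']).max())
P=cloud(f); g=(P[...,2]>.004)&(P[...,2]<.09); v,u=np.where(g[:260]); print(u.min(),u.max(),v.min(),v.max())
save(f,'w1.png',(200,40,440,220),3.3); np.save('w1.npy',P)
```

```text
0.7 [0.49789196 0.13610779 0.23117387] 0.04114017457777842
269 639 0 259
```

View pics/w1.png

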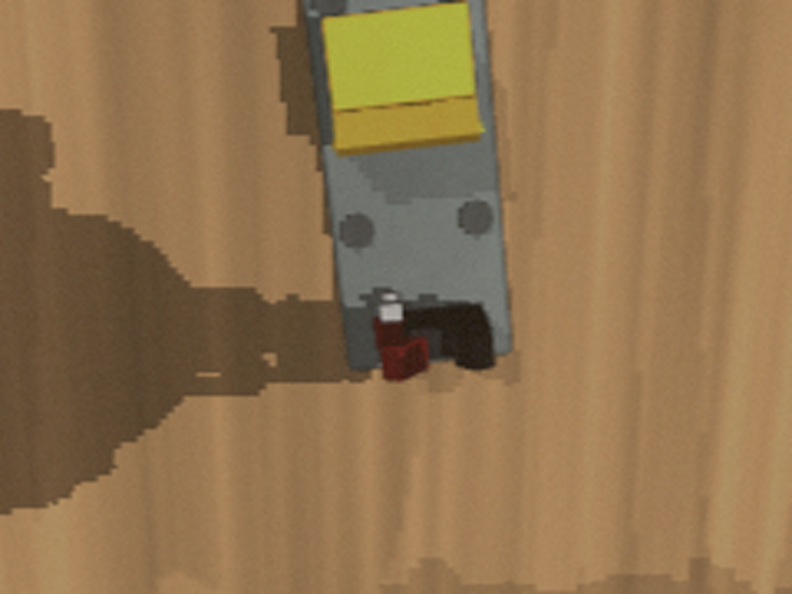

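The crop shows the base plate's near corners at (347,370) and (511,350), the bridge top spanning (325,15)–(477,100), the jaw at (404,350) and the prong at (475,330). I'll fit the plate from depth.

Run:
```python
from h import *
f=load('wrist'); P=np.load('w1.npy')
def ray(u,v,z):
    d=f['R'].T@np.linalg.inv(f['mtx'])@[u,v,1]; c=-f['R'].T@f['t']; return c+d*(z-c[2])/d[2]
for nm,(a,b,z) in dict(nl=(347,370,.010),nr=(511,350,.010),le=(322,130,.01),re=(488,60,.01),bl=(332,110,.066),br=(479,96,.066),bl2=(323,18,.066),br2=(468,3,.066),jawL=(377,345,.069),jawR=(428,340,.069),prR=(493,340,.066),prL=(458,345,.066)).items(): print(nm,ray(200+a/3.3,40+b/3.3,z).round(4))
R=P[:190,250:400]; 
for lo,hi in((.006,.014),(.062,.070)):
    m=((R[...,2]>lo)&(R[...,2]<hi)&(R[...,1]>.165-.02*(lo<.01)-.02)&(R[...,1]<.30)).astype(np.uint8)
    n,l,st,_=cv2.connectedComponentsWithStats(m)
    for k in range(1,n):
        if st[k,4]>60:
            q=R[l==k]; r=cv2.minAreaRect((q[:,:2]*1e3).astype(np.float32)); print(lo,st[k,4],r,q[:,2].mean(), cv2.boxPoints(r).round(1).tolist())
```

```text
nl [0.4786 0.1438 0.01  ]
nr [0.5298 0.1504 0.01  ]
le [0.472  0.2155 0.01  ]
re [0.5203 0.235  0.01  ]
bl [0.4782 0.2211 0.066 ]
br [0.5146 0.2245 0.066 ]
bl2 [0.4764 0.2421 0.066 ]
br2 [0.5114 0.2456 0.066 ]
jawL [0.4893 0.163  0.069 ]
jawR [0.5026 0.1644 0.069 ]
prR [0.5198 0.1639 0.066 ]
prL [0.5106 0.1625 0.066 ]
0.006 4497 ((497.3658447265625, 211.93209838867188), (52.01263427734375, 131.64830017089844), 6.417057514190674) 0.010344329308080899 [[464.20001220703125, 274.3999938964844], [478.8999938964844, 143.60000610351562], [530.5999755859375, 149.39999389648438], [515.9000244140625, 280.29998779296875]]
0.062 1883 ((495.3612976074219, 228.59092712402344), (35.91952133178711, 32.751651763916016), 6.390858173370361) 0.06618540567262646 [[475.70001220703125, 242.89999389648438], [479.29998779296875, 210.3000030517578], [515.0, 214.3000030517578], [511.3999938964844, 246.89999389648438]]
0.062 97 ((516.0872802734375, 161.03736877441406), (8.096075057983398, 8.993921279907227), 7.675469875335693) 0.06475724945427848 [[511.5, 165.0], [512.7000122070312, 156.0], [520.7000122070312, 157.10000610351562], [519.5, 166.0]]
0.062 120 ((495.51580810546875, 158.69090270996094), (9.75691032409668, 8.798783302307129), 1.4745240211486816) 0.06696187209423424 [[490.5, 163.0], [490.79998779296875, 154.1999969482422], [500.5, 154.39999389648438], [500.29998779296875, 163.1999969482422]]
```

The plate fit matches the CAD sizes: origin (0.5033, 0.1593), heading 96.41°. The bridge check agrees within 0.2 mm. Next is the driver.

>>> {"name": "arm_command", "arguments": {
  "rows": [
    [85, [0, -0.13, 0], [0, 0, 0]],
    [85, [0, -0.27, 0], [0, 0, 0]],
    [85, [0.02, -0.4, 0], [0, 0, 0]],
    [85, [0.03, -0.54, 0], [0, 0, 0]],
    [85, [0.05, -0.67, 0], [0, 0, 0]],
    [85, [0.06, -0.8, 0], [0, 0, 0]],
    [85, [0.07, -0.94, 0], [0, 0, 0]]
  ]
}}

```text
time: 1.28
tool_pos: [0.5201, -0.1499, 0.2312]
tool_rot: [0.0, 0.708, 0.707, -0.0]
contact_force: [1.1, 0.1, 0.0]
gripper_width: 0.995
grasp_force: 0.0
```

>>> {"name": "arm_command", "arguments": {
  "rows": [
    [85, [0, -0.14, 0], [0, 0, 0]],
    [85, [0, -0.28, 0], [0, 0, 0]],
    [85, [0, -0.42, 0], [0, 0, 0]],
    [85, [0, -0.55, 0], [0, 0, 0]],
    [85, [0, -0.6, 0], [0, 0, 0]],
    [85, [0, -0.6, 0], [0, 0, 0]],
    [85, [0, -0.6, 0], [0, 0, 0]],
    [85, [0, -0.6, 0], [0, 0, 0]]
  ]
}}

```text
time: 1.95
tool_pos: [0.5199, -0.326, 0.2309]
tool_rot: [-0.001, 0.707, 0.707, 0.0]
contact_force: [-0.7, 1.3, 0.5]
gripper_width: 0.996
grasp_force: 0.0
```

Run:
```python
from h import *
f=grab('wrist'); s=monitor.state(); print(s['time'],s['tool_pos'],np.abs(s['joint_vel']).max(),s['joint_pos'])
P=cloud(f); c=f['color'].astype(int)
save(f,'w2.png',(180,0,500,270),2.4)
ok=np.zeros(P.shape[:2],bool); ok[:255,:]=1
ok&=(abs(P[...,0]-.515)<.06)&(P[...,1]>-.37)&(P[...,1]<-.14)&(P[...,2]<.05)
b=ok&(P[...,2]>.02)&(c[...,2]>c[...,0]+40); r=cv2.minAreaRect((P[b][:,:2]*1e3).astype(np.float32)); print('handle',b.sum(),r,np.percentile(P[b][:,2],[5,50,95]))
m=ok&(P[...,2]>.008); q=P[m]; line=cv2.fitLine((q[:,:2]*1e3).astype(np.float32),cv2.DIST_HUBER,0,.01,.01).ravel(); print(line)
t=(q[:,:2]*1e3-line[2:])@line[:2]; print(line[2:]+t.min()*line[:2],line[2:]+t.max()*line[:2],t.max()-t.min())
k=ok&(P[...,2]>.012)&(P[...,2]<.028)&~b; q=P[k&(P[...,1]>-.23)]; print('shank',len(q),cv2.fitLine((q[:,:2]*1e3).astype(np.float32),cv2.DIST_HUBER,0,.01,.01).ravel())
```

```text
2.0 [ 0.52007951 -0.32551108  0.23108547] 0.012259654293990643 [-6.80627390e-01  2.64421641e-02  1.64026332e+00  3.44849352e-04
  1.47550965e+00 -6.81675191e-01]
handle 1369 ((521.800048828125, -310.5086669921875), (26.448848724365234, 67.544677734375), 11.394256591796875) [0.02606386 0.0278302  0.02925938]
[ 1.9845507e-01 -9.8010999e-01  5.1296539e+02 -2.6386850e+02]
[ 495.79029467 -179.04584495] [ 529.30669577 -344.57328792] 168.88659917322596
shank 664 [ 2.0733187e-01 -9.7827065e-01  5.0093988e+02 -2.0450421e+02]
```

View pics/w2.png

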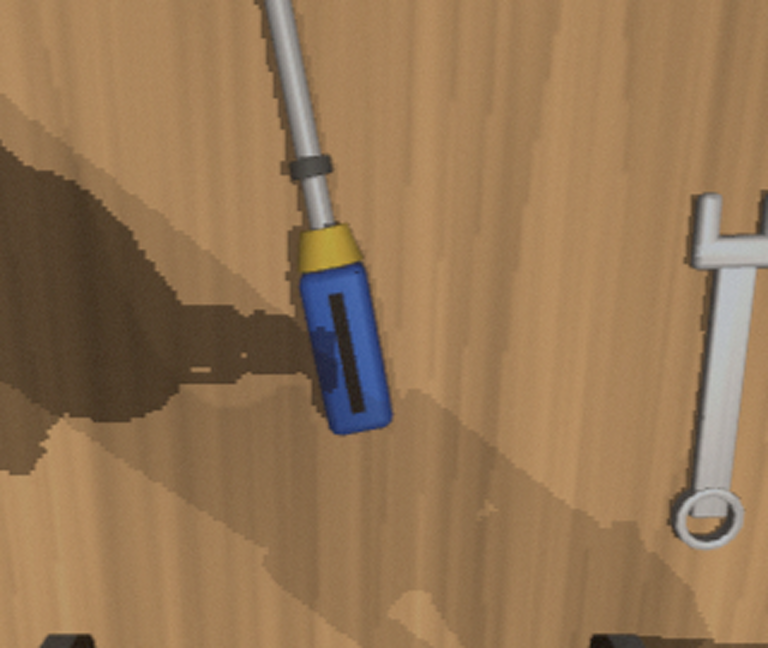

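The crop shows the driver with its collar at (310,167), the cone at (330,248) and the handle from (332,270) to (360,430). The wrench is 0.15 m to the right. Before descending I'll check where the open fingertips sit relative to the TCP.

Run:
```python
from h import *
f=load('wrist'); P=cloud(f); z=f['z_map']
m=(z>0)&(P[...,2]>.15)
for nm,sl in(('L',slice(0,320)),('R',slice(320,640))):
    q=P[:,sl][m[:,sl]]; print(nm,len(q),q.min(0),q.max(0)); t=q[q[:,2]<q[:,2].min()+.006]; print(t.mean(0),t.min(0),t.max(0))
```

```text
L 16143 [ 0.44513008 -0.33743851  0.24324911] [ 0.51902211 -0.30707136  0.31633272]
[ 0.47684872 -0.32368819  0.24703269] [ 0.47116719 -0.33594991  0.24324911] [ 0.47782602 -0.31426442  0.24920828]
R 16215 [ 0.5192258  -0.33703679  0.24369454] [ 0.59391419 -0.30724647  0.31649906]
[ 0.56307704 -0.32334812  0.24733159] [ 0.56192282 -0.33673909  0.24369454] [ 0.56916761 -0.3142315   0.24968259]
```

>>> {"name": "arm_command", "arguments": {
  "rows": [
    [85, [0, 0.05, -0.1], [0, 0, 0.065]],
    [85, [0, 0.097, -0.22], [0, 0, 0.129]],
    [85, [-0.003, 0.097, -0.35], [0, 0, 0.129]],
    [85, [-0.003, 0.097, -0.48], [0, 0, 0.129]],
    [70, [-0.003, 0.097, -0.59], [0, 0, 0.129]],
    [60, [-0.003, 0.097, -0.67], [0, 0, 0.129]],
    [50, [-0.003, 0.097, -0.73], [0, 0, 0.129]],
    [42, [-0.003, 0.097, -0.76], [0, 0, 0.129]],
    [38, [-0.003, 0.097, -0.76], [0, 0, 0.129]],
    [38, [-0.003, 0.097, -0.76], [0, 0, 0.129]],
    [38, [-0.003, 0.097, -0.76], [0, 0, 0.129]],
    [38, [-0.003, 0.097, -0.76], [0, 0, 0.129]]
  ]
}}

```text
time: 3.0
tool_pos: [0.5205, -0.2982, 0.0055]
tool_rot: [0.002, 0.632, 0.775, 0.0]
contact_force: [-0.3, 0.6, 0.8]
gripper_width: 0.448
grasp_force: 0.0
```

Run:
```python
from h import *
f=grab('wrist'); s=monitor.state(); print(s['time'],s['tool_pos'],s['tool_rot'],s['gripper_width']*85.4,s['contact_force'])
P=cloud(f); c=f['color'].astype(int); z=f['z_map']
save(f,'w3.png')
m=(z>0)&(c.max(-1)<60)&(abs(P[...,1]+.2978)<.013)
for nm,k in(('L',P[...,0]<.519),('R',P[...,0]>.519)):
    q=P[m&k&(abs(P[...,0]-.519)<.05)]; print(nm,len(q),np.percentile(q,[0,1,5],axis=0).round(4).tolist(),q.max(0))
```

```text
3.05 [ 0.52029939 -0.29821254  0.00535762] [1.72537704e-03 6.31867554e-01 7.75074457e-01 6.38776571e-05] 37.896728796795934 [ 0.35334863  0.08121709 -0.03651778]
L 11828 [[0.469, -0.3108, 0.0001], [0.4693, -0.31, 0.0151], [0.4707, -0.3074, 0.0269]] [ 0.5189864  -0.28480055  0.09066393]
R 4554 [[0.519, -0.3108, -0.0003], [0.5193, -0.309, 0.0113], [0.5203, -0.3032, 0.0204]] [ 0.56899308 -0.28480015  0.08552492]
```

View pics/w3.png

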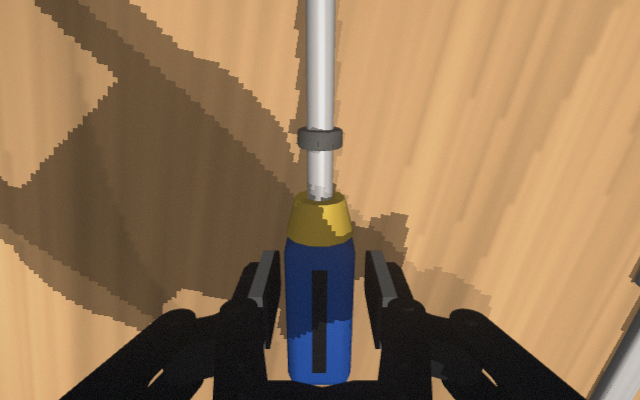

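The wrist view shows the shank straight along the image column at 320, with the handle centred between the pads at (265,280) and (380,280). I'll lower it 4 mm and close.

>>> {"name": "arm_command", "arguments": {
  "rows": [
    [38, [0, 0, -0.013], [0, 0, 0]],
    [38, [0, 0, -0.013], [0, 0, 0]],
    [20, [0, 0, -0.013], [0, 0, 0]],
    [20, [0, 0, -0.013], [0, 0, 0]],
    [20, [0, 0, -0.013], [0, 0, 0]],
    [20, [0, 0, -0.013], [0, 0, 0]],
    [20, [0, 0, -0.013], [0, 0, 0]],
    [20, [0, 0, -0.013], [0, 0, 0]]
  ]
}}

```text
time: 3.72
tool_pos: [0.5193, -0.2978, -0.0001]
tool_rot: [0.0, 0.632, 0.775, -0.0]
contact_force: [-0.4, -0.3, 5.4]
gripper_width: 0.315
grasp_force: 60.3
```

Gripped at 27 mm with 60 N. I'll lift, turn to the cradle heading and move towards it.

>>> {"name": "arm_command", "arguments": {
  "rows": [
    [20, [0, 0, 0.05], [0, 0, 0]],
    [20, [0, 0, 0.15], [0, 0, 0]],
    [20, [0, 0, 0.28], [0, 0, 0]],
    [20, [0, 0.05, 0.4], [0, 0, -0.029]],
    [20, [0, 0.15, 0.5], [0, 0, -0.058]],
    [20, [0, 0.28, 0.5], [0, 0, -0.058]],
    [20, [0, 0.4, 0.5], [0, 0, -0.058]],
    [20, [0, 0.53, 0.5], [0, 0, -0.058]],
    [20, [0, 0.6, 0.5], [0, 0, -0.058]],
    [20, [0, 0.6, 0.5], [0, 0, -0.058]],
    [20, [0, 0.6, 0.5], [0, 0, -0.058]],
    [20, [0, 0.6, 0.5], [0, 0, -0.058]]
  ]
}}

```text
time: 4.72
tool_pos: [0.5185, -0.1176, 0.1483]
tool_rot: [-0.001, 0.667, 0.745, -0.0]
contact_force: [0.6, 1.1, -1.8]
gripper_width: 0.317
grasp_force: 59.6
```

```bash
cat >> h.py <<'E'
from scipy.spatial.transform import Rotation as Ro
def pose():
    s=monitor.state(); return s['tool_pos'],Ro.from_quat(s['tool_rot'],scalar_first=True).as_matrix(),s
def drv_tool(f,T,R):
    """driver axis in the tool frame from the wrist depth: blue handle, shank points"""
    P=(cloud(f)-T)@R; c=f['color'].astype(int)
    m=(abs(P[...,1])<.012)&(abs(P[...,2]+.019)<.035)&(P[...,0]>-.05)&(P[...,0]<.17)
    gr=m&(np.ptp(c,axis=-1)<35)&(c.max(-1)>90)&(P[...,0]>.03)
    q=P[gr]; out={}
    for lo in np.arange(.035,.16,.01):
        k=q[(q[:,0]>=lo)&(q[:,0]<lo+.01)]
        if len(k)>15: out[round(lo+.005,3)]=(len(k),round(np.median(k[:,1])*1e3,1),round(np.percentile(k[:,2],8)*1e3,1))
    b=m&(c[...,2]>c[...,0]+40); y=m&(c[...,0]>110)&(c[...,2]<90)
    return out,(P[y][:,0].min(),P[y][:,0].max()) if y.any() else None
E
python3 - <<'E'
from h import *
T,R,s=pose(); f=grab('wrist'); print(s['time'],T,R.round(4).tolist(),s['joint_pos'].round(3),s['contact_force'],np.abs(s['joint_vel']).max())
o,y=drv_tool(f,T,R); print(*o.items(),sep='\n'); print(y); save(f,'w4.png')
E
```

```text
4.7167 [ 0.51848198 -0.11760199  0.1483073 ] [[-0.1114, 0.9938, -0.0016], [0.9938, 0.1114, 0.0001], [0.0003, -0.0016, -1.0]] [-0.363 -0.104  1.908 -0.     1.339 -0.474] [ 0.55126246  1.13902053 -1.81030122] 0.020396956618287367
(np.float64(0.04), (566, np.float64(0.2), np.float64(-19.7)))
(np.float64(0.05), (693, np.float64(0.2), np.float64(-19.6)))
(np.float64(0.06), (395, np.float64(0.5), np.float64(-23.1)))
(np.float64(0.07), (794, np.float64(0.1), np.float64(-19.7)))
(np.float64(0.08), (901, np.float64(0.1), np.float64(-19.8)))
(np.float64(0.09), (946, np.float64(0.1), np.float64(-19.8)))
(np.float64(0.1), (1047, np.float64(0.1), np.float64(-19.9)))
(np.float64(0.11), (33, np.float64(0.1), np.float64(-19.1)))
(np.float64(0.02110822958329347), np.float64(0.10585332768092497))
```

View pics/w4.png

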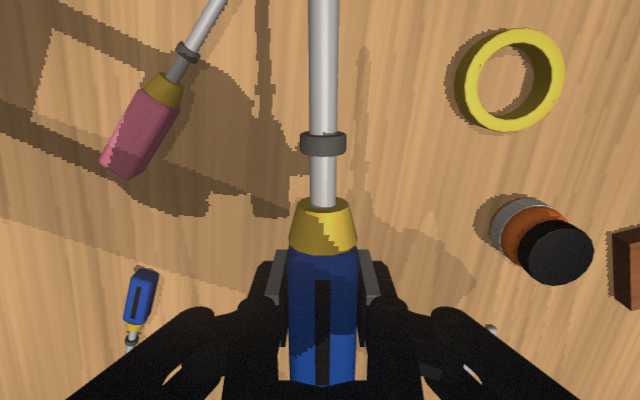

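The wrist view shows the driver firmly held in line with the tool: collar at (323,143), cone start at (322,248). In the tool frame its origin is at about (46.5, 0, -14.8) mm. Now I'll plan the slanted path.

```bash
cat >> h.py <<'E'
h=np.deg2rad(6.41); C0=np.array([.5033,.1593,0]); AX=np.array([-np.sin(h),np.cos(h),0]); AY=np.array([-np.cos(h),-np.sin(h),0]); Z=np.array([0,0,1.])
OT=np.array([.0465,.0001,-.0148])
def tcp(xo,zo,th):
    t=np.deg2rad(th); a=np.cos(t)*AX-np.sin(t)*Z; d=-np.sin(t)*AX-np.cos(t)*Z; y=np.cross(d,a)
    return C0+AX*xo+Z*zo-np.c_[a,y,d]@OT, np.c_[a,y,d]
def step(T,R,xo,zo,th):
    t,r=tcp(xo,zo,th); return ((t-T)/.3).round(3),(Ro.from_matrix(r@R.T).as_rotvec()/(np.pi/2)).round(4)
def where(T,R):
    o=T+R@OT-C0; a=R[:,0]; return 'O',np.round([o@AX*1e3,o@AY*1e3,o[2]*1e3],1),'pitch',np.rad2deg(np.arcsin(-a[2])).round(2),'yaw',np.rad2deg(a@AY).round(2)
E
python3 - <<'E'
from h import *
P=np.load('w1.npy'); q=P[:190].reshape(-1,3)-C0; x=q@AX; y=q@AY; 
for a in(.050,.053,.056,.060,.064,.070,.08,.095,.11,.113): k=(abs(x-a)<.0015)&(abs(y)<.008); print(a,k.sum(),np.nanmax(q[k,2]) if k.any() else 0)
T,R,s=pose(); print(where(T,R))
t=np.deg2rad(30)
def line(back): xo=3-back*np.cos(t); return xo*1e-3,(47.7+(64-xo)*np.tan(t))*1e-3
for b in(95,75): xo,zo=line(b); print('W0',b,xo,zo,step(T,R,xo,zo,30),tcp(xo,zo,30)[0])
T0,R0=tcp(*line(75),30)
for b in(60,45,30,15,0): xo,zo=line(b); print(b,step(T0,R0,xo,zo,30))
E
```

```text
0.05 51 0.011646669665986455
0.053 33 0.06806497419808082
0.056 75 0.06915484061705543
0.06 74 0.06824700190216322
0.064 76 0.06726476909110624
0.07 78 0.06831312219927432
0.08 82 0.06800538748346162
0.095 58 0.012346912268850152
0.11 241 0.059876393807646505
0.113 83 0.06012785049845351
('O', array([-230.9,   15.5,  163.4]), 'pitch', np.float64(-0.01), 'yaw', np.float64(-0.06))
W0 95 -0.07927241335952168 0.13041836642056717 (array([-0.004,  0.504, -0.026]), array([-0.3313, -0.0378,  0.0009])) [0.5173728  0.03313983 0.14085119]
W0 75 -0.0619519052838329 0.12041836642056716 (array([-0.011,  0.561, -0.059]), array([-0.3313, -0.0378,  0.0009])) [0.5154391  0.05035206 0.13085119]
60 (array([-0.005,  0.043, -0.025]), array([0., 0., 0.]))
45 (array([-0.01 ,  0.086, -0.05 ]), array([0., 0., 0.]))
30 (array([-0.015,  0.129, -0.075]), array([0., 0., 0.]))
15 (array([-0.019,  0.172, -0.1  ]), array([0., 0., 0.]))
0 (array([-0.024,  0.215, -0.125]), array([0., 0., 0.]))
```

>>> {"name": "arm_command", "arguments": {
  "rows": [
    [20, [0, 0.08, 0.03], [-0.05, -0.006, 0]],
    [20, [-0.001, 0.18, 0.06], [-0.12, -0.014, 0]],
    [20, [-0.002, 0.3, 0.07], [-0.19, -0.022, 0]],
    [20, [-0.004, 0.42, 0.07], [-0.26, -0.03, 0]],
    [20, [-0.008, 0.51, 0.07], [-0.3313, -0.0378, 0.001]],
    [20, [-0.011, 0.561, 0.07], [-0.3313, -0.0378, 0.001]],
    [20, [-0.011, 0.561, 0.04], [-0.3313, -0.0378, 0.001]],
    [20, [-0.011, 0.561, -0.02], [-0.3313, -0.0378, 0.001]],
    [20, [-0.011, 0.561, -0.059], [-0.3313, -0.0378, 0.001]],
    [20, [-0.011, 0.561, -0.059], [-0.3313, -0.0378, 0.001]],
    [20, [-0.011, 0.561, -0.059], [-0.3313, -0.0378, 0.001]]
  ]
}}

```text
time: 5.68
tool_pos: [0.5151, 0.0493, 0.1305]
tool_rot: [0.192, 0.644, 0.72, -0.174]
contact_force: [1.1, -0.8, -3.1]
gripper_width: 0.319
grasp_force: 59.7
```

Run:
```python
from h import *
T,R,s=pose(); print(s['time'],T,where(T,R),s['contact_force'])
t=np.deg2rad(30)
f=grab('wrist'); P=(cloud(f)-C0); o,y=drv_tool(f,T,R); print(list(o.values()),y); save(f,'w5.png')
X=P@AX; Yc=P@AY; c=f['color'].astype(int)
m=(X>.050)&(X<.088)&(P[...,2]>.060)&(P[...,2]<.072)&(c[...,0]>110)&(c[...,2]<90); print('bridge y range',np.percentile(Yc[m],[1,50,99]),np.percentile(X[m],[1,99]),m.sum())
def line(back): xo=3-back*np.cos(t); return xo*1e-3,(47.7+(64-xo)*np.tan(t))*1e-3
for b in(75,45,25,0): xo,zo=line(b); print(b,xo,zo,step(T,R,xo,zo,30))
```

```text
5.6833 [0.51511283 0.04929458 0.13045581] ('O', array([-63. ,   0.4, 120. ]), 'pitch', np.float64(30.03), 'yaw', np.float64(0.01)) [ 1.13031261 -0.7950253  -3.06172225]
[(77, np.float64(-0.2), np.float64(-20.0)), (81, np.float64(-0.6), np.float64(-19.9)), (79, np.float64(-0.6), np.float64(-19.7)), (716, np.float64(-0.2), np.float64(-19.9)), (737, np.float64(0.5), np.float64(-19.8)), (760, np.float64(1.1), np.float64(-20.1)), (978, np.float64(0.6), np.float64(-20.0))] (np.float64(0.021611362464597616), np.float64(0.10551128000727576))Traceback (most recent call last):
  File "<stdin>", line 6, in <module>
    return _quantile_unchecked(
        a, q, axis, out, overwrite_input, method, keepdims, weights)
    return _ureduce(a,
                    func=_quantile_ureduce_func,
    ...<5 lines>...
                    overwrite_input=overwrite_input,
                    method=method)
    r = func(a, **kwargs)
    result = _quantile(arr,
                       quantiles=q,
    ...<2 lines>...
                       out=out,
                       weights=wgt)
    slices_having_nans = np.isnan(arr[-1, ...])
                                  ~~~^^^^^^^^^
IndexError: index -1 is out of bounds for axis 0 with size 0
```

View pics/w5.png

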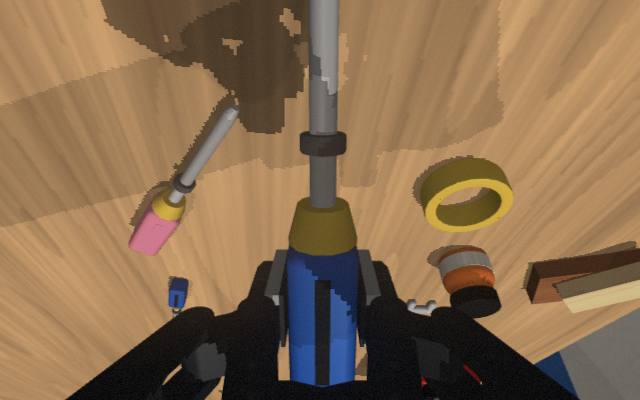

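The driver is still firm, and its origin is at (-63, 0.4, 120) mm with 30° pitch. I'll slide in along the slant in two calls.

>>> {"name": "arm_command", "arguments": {
  "rows": [
    [20, [-0.003, 0.03, -0.014], [0, 0, 0]],
    [20, [-0.006, 0.055, -0.029], [0, 0, 0]],
    [20, [-0.009, 0.082, -0.045], [0, 0, 0]],
    [20, [-0.012, 0.11, -0.061], [0, 0, 0]],
    [20, [-0.014, 0.135, -0.075], [0, 0, 0]],
    [20, [-0.016, 0.153, -0.086], [0, 0, 0]],
    [20, [-0.016, 0.153, -0.086], [0, 0, 0]]
  ]
}}

```text
time: 6.32
tool_pos: [0.5103, 0.0979, 0.1047]
tool_rot: [0.193, 0.643, 0.721, -0.173]
contact_force: [-0.7, 0.2, -3.1]
gripper_width: 0.315
grasp_force: 59.7
```

Run:
```python
from h import *
T,R,s=pose(); print(s['time'],T,where(T,R),s['contact_force'])
print(step(T,R,.003,.0829,30))
a=grab('side'); b=grab('scene')
A=cv2.resize(a['color'][130:210,265:365,::-1],(700,560),interpolation=cv2.INTER_CUBIC)
cv2.imwrite('pics/s6.png',A)
```

```text
6.3167 [0.5102915  0.09791726 0.10472022] ('O', array([-14.1,  -0. ,  94.3]), 'pitch', np.float64(30.01), 'yaw', np.float64(0.19)) [-0.67881627  0.15564332 -3.13731248]
(array([-0.007,  0.057, -0.038]), array([ 0.0002, -0.0007, -0.0019]))
```

View pics/s6.png

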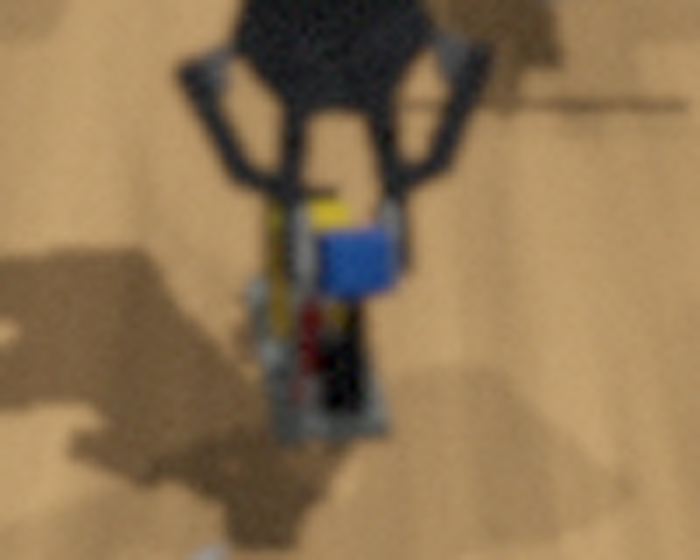

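There is no contact force and the handle is above and in line with the fork, with the tip under the bridge by geometry. I'll finish the slant-in.

>>> {"name": "arm_command", "arguments": {
  "rows": [
    [20, [-0.002, 0.015, -0.012], [0, 0, 0]],
    [20, [-0.004, 0.035, -0.025], [0, 0, 0]],
    [20, [-0.007, 0.057, -0.038], [0, 0, 0]],
    [20, [-0.007, 0.057, -0.038], [0, 0, 0]],
    [20, [-0.007, 0.057, -0.038], [0, 0, 0]]
  ]
}}

```text
time: 6.83
tool_pos: [0.5086, 0.1141, 0.094]
tool_rot: [0.193, 0.643, 0.721, -0.173]
contact_force: [0.1, 0.5, -2.3]
gripper_width: 0.316
grasp_force: 59.7
```

Run:
```python
from h import *
T,R,s=pose(); print(s['time'],T,where(T,R),s['contact_force'])
for th,xo,h in((26,2.2,47.8),(22,1.5,48),(18,1,48.3),(14,.7,48.6),(10,.4,49),(6,.2,49.4),(3,0,49.7),(0,0,50),(0,0,49)):
    zo=h+(64-xo)*np.tan(np.deg2rad(th)); print(th,round(zo,1),*[a.tolist() for a in step(T,R,xo*1e-3,zo*1e-3,th)])
```

```text
6.8333 [0.50855064 0.11410809 0.09402606] ('O', array([ 2.2, -0.2, 83.6]), 'pitch', np.float64(30.03), 'yaw', np.float64(0.12)) [ 0.07408229  0.45327464 -2.25576953]
26 77.9 [-0.001, -0.002, -0.03] [0.0445, 0.0048, -0.0014]
22 73.3 [-0.0, -0.006, -0.057] [0.0887, 0.0099, -0.0014]
18 68.8 [-0.0, -0.008, -0.083] [0.1328, 0.0149, -0.0014]
14 64.4 [0.0, -0.008, -0.109] [0.177, 0.0199, -0.0014]
10 60.2 [0.0, -0.008, -0.134] [0.2212, 0.0249, -0.0014]
6 56.1 [-0.0, -0.007, -0.159] [0.2653, 0.0299, -0.0014]
3 53.1 [-0.0, -0.006, -0.178] [0.2984, 0.0337, -0.0014]
0 50.0 [-0.001, -0.003, -0.196] [0.3316, 0.0374, -0.0014]
0 49.0 [-0.001, -0.003, -0.199] [0.3316, 0.0374, -0.0014]
```

The slanted pose has been held: tip at x≈93, z≈31 mm. Now I'll lower it, first to 14°.

>>> {"name": "arm_command", "arguments": {
  "rows": [
    [20, [-0.001, -0.002, -0.03], [0.0445, 0.0048, -0.0014]],
    [20, [0, -0.006, -0.057], [0.0887, 0.0099, -0.0014]],
    [20, [0, -0.007, -0.07], [0.1108, 0.0124, -0.0014]],
    [20, [0, -0.008, -0.083], [0.1328, 0.0149, -0.0014]],
    [20, [0, -0.008, -0.096], [0.1549, 0.0174, -0.0014]],
    [20, [0, -0.008, -0.109], [0.177, 0.0199, -0.0014]],
    [20, [0, -0.008, -0.109], [0.177, 0.0199, -0.0014]]
  ]
}}

```text
time: 7.42
tool_pos: [0.5094, 0.1105, 0.062]
tool_rot: [0.091, 0.663, 0.739, -0.08]
contact_force: [0.8, 1.2, -2.9]
gripper_width: 0.314
grasp_force: 59.7
```

Run:
```python
from h import *
T,R,s=pose(); print(s['time'],T,where(T,R),s['contact_force'],s['ft_torque'])
for th,xo,h in((10,.4,49),(6,.2,49.4),(3,0,49.7),(0,0,50),(0,0,49)):
    zo=h+(64-xo)*np.tan(np.deg2rad(th)); print(th,round(zo,1),*[a.tolist() for a in step(T,R,xo*1e-3,zo*1e-3,th)])
f=grab('wrist'); o,y=drv_tool(f,T,R); print(list(o.items()),y)
```

```text
7.4167 [0.5093559  0.11046928 0.0620477 ] ('O', array([-0.5, -0.8, 65.2]), 'pitch', np.float64(13.98), 'yaw', np.float64(-0.16)) [ 0.76163602  1.20124273 -2.91137708] [ 0.18219712 -0.18209317 -0.02887036]
10 60.2 [-0.003, 0.004, -0.028] [0.0438, 0.0061, 0.0016]
6 56.1 [-0.003, 0.005, -0.053] [0.0879, 0.011, 0.0017]
3 53.1 [-0.003, 0.006, -0.071] [0.1211, 0.0147, 0.0017]
0 50.0 [-0.003, 0.009, -0.089] [0.1542, 0.0183, 0.0017]
0 49.0 [-0.003, 0.009, -0.093] [0.1542, 0.0183, 0.0017]
[(np.float64(0.04), (475, np.float64(-0.2), np.float64(-19.8))), (np.float64(0.05), (676, np.float64(0.2), np.float64(-19.8))), (np.float64(0.06), (362, np.float64(0.3), np.float64(-23.1))), (np.float64(0.07), (820, np.float64(0.2), np.float64(-19.8))), (np.float64(0.08), (889, np.float64(0.1), np.float64(-19.9))), (np.float64(0.09), (991, np.float64(0.1), np.float64(-19.9))), (np.float64(0.1), (479, np.float64(0.4), np.float64(-19.9)))] (np.float64(0.02400012752813531), np.float64(0.10339722705468724))
```

>>> {"name": "arm_command", "arguments": {
  "rows": [
    [20, [-0.002, 0.003, -0.014], [0.022, 0.003, 0.001]],
    [20, [-0.003, 0.004, -0.028], [0.0438, 0.0061, 0.0016]],
    [20, [-0.003, 0.005, -0.04], [0.066, 0.0085, 0.0016]],
    [20, [-0.003, 0.005, -0.053], [0.0879, 0.011, 0.0017]],
    [20, [-0.003, 0.006, -0.062], [0.1045, 0.013, 0.0017]],
    [20, [-0.003, 0.006, -0.071], [0.1211, 0.0147, 0.0017]],
    [20, [-0.003, 0.008, -0.08], [0.138, 0.0165, 0.0017]],
    [20, [-0.003, 0.009, -0.089], [0.1542, 0.0183, 0.0017]],
    [20, [-0.003, 0.009, -0.089], [0.1542, 0.0183, 0.0017]],
    [20, [-0.003, 0.009, -0.089], [0.1542, 0.0183, 0.0017]]
  ]
}}

```text
time: 8.3
tool_pos: [0.5084, 0.114, 0.0358]
tool_rot: [0.0, 0.666, 0.746, -0.001]
contact_force: [0.1, -0.5, 1.1]
gripper_width: 0.316
grasp_force: 60.2
```

Run:
```python
from h import *
T,R,s=pose(); print(s['time'],T,where(T,R),s['contact_force'],s['ft_torque'])
f=grab('wrist'); o,y=drv_tool(f,T,R); print(list(o.items()),y); save(f,'w7.png')
```

```text
8.3 [0.50835573 0.11400149 0.0357948 ] ('O', array([ 0.9,  0. , 50.5]), 'pitch', np.float64(0.09), 'yaw', np.float64(0.11)) [ 0.06668177 -0.51152609  1.0990008 ] [0.02568271 0.06749194 0.02508798]
[(np.float64(0.04), (396, np.float64(1.5), np.float64(-20.0))), (np.float64(0.05), (669, np.float64(0.2), np.float64(-19.8))), (np.float64(0.06), (453, np.float64(0.5), np.float64(-23.1))), (np.float64(0.07), (831, np.float64(0.2), np.float64(-19.9))), (np.float64(0.08), (907, np.float64(0.1), np.float64(-19.9))), (np.float64(0.09), (976, np.float64(0.1), np.float64(-20.0))), (np.float64(0.1), (465, np.float64(0.4), np.float64(-20.0)))] (np.float64(0.02102758502591687), np.float64(0.10309973372152215))
```

View pics/w7.png

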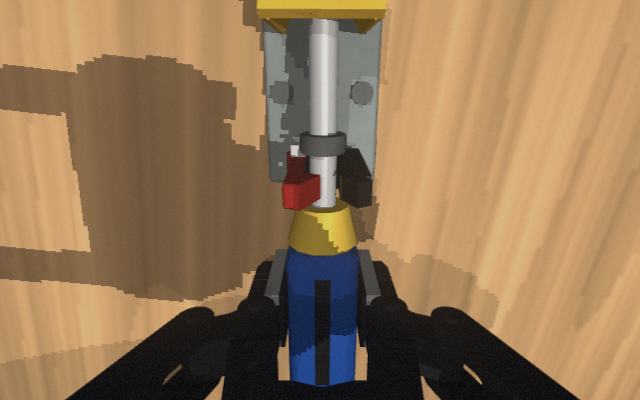

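The wrist view shows the neck in the fork: the collar at (323,143) is beyond it and the cone at (322,225) is before it. The red jaw nose at (305,190) has closed over the neck. One small press, then I'll open and rise.

>>> {"name": "arm_command", "arguments": {
  "rows": [
    [20, [0, 0, -0.004], [0, 0, 0]],
    [20, [0, 0, -0.004], [0, 0, 0]],
    [45, [0, 0, 0], [0, 0, 0]],
    [65, [0, 0, 0], [0, 0, 0]],
    [65, [0, 0, 0], [0, 0, 0]],
    [65, [0, 0, 0], [0, 0, 0]],
    [65, [0, 0, 0.03], [0, 0, 0]],
    [65, [0, 0, 0.1], [0, 0, 0]],
    [65, [0, 0, 0.2], [0, 0, 0]],
    [65, [0, 0, 0.3], [0, 0, 0]],
    [65, [0, 0, 0.4], [0, 0, 0]],
    [65, [0, 0, 0.4], [0, 0, 0]]
  ]
}}

```text
time: 9.35
tool_pos: [0.5122, 0.1145, 0.1634]
tool_rot: [0.004, 0.666, 0.746, 0.004]
contact_force: [-0.1, -0.1, 0.6]
gripper_width: 0.762
grasp_force: 0.0
```

Run:
```python
from h import *
T,R,s=pose(); f=grab('wrist'); print(s['time'],T,s['contact_force'],s['gripper_width'])
save(f,'w8.png'); P=cloud(f)-C0; X=P@AX*1e3; Y=P@AY*1e3; Zh=P[...,2]*1e3; c=f['color'].astype(int)
b=(c[...,2]>c[...,0]+40)&(abs(Y)<25)&(X<0)&(X>-120)&(Zh>30); print('handle',b.sum(),np.percentile(X[b],[1,99]),np.percentile(Y[b],[1,50,99]),np.percentile(Zh[b],[50,95]))
g=(np.ptp(c,axis=-1)<40)&(c.max(-1)>90)&(abs(Y)<12)&(Zh>40)&(Zh<62)
for lo in range(5,54,8):
    k=g&(X>=lo)&(X<lo+8)
    if k.sum()>9: print(lo+4,k.sum(),np.median(Y[k]).round(1),np.percentile(Zh[k],90).round(1))
```

```text
9.35 [0.51218771 0.11452996 0.16340151] [-0.09320686 -0.10721112  0.61837735] 0.762381745949908
handle 2188 [-91.72099841 -26.27606836] [-13.21727867   0.34489904  12.07894217] [61.42600118 63.15140493]
9 105 -0.0 55.8
17 71 -0.8 56.4
25 167 -0.8 56.5
33 182 -0.5 56.9
41 168 -0.5 57.1
49 197 -0.2 57.4
57 18 -1.9 57.0
```

View pics/w8.png

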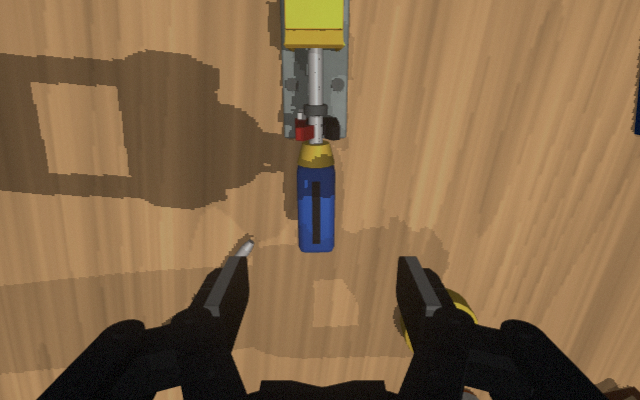

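The view shows the driver in the fork, with the handle at (316,210), the neck in the fork at (316,130), and the shank under the bridge. The measured tilt is about 0.04 rad and the gripper is clear. I'm handing the job in.

```bash
python3 -c "
from h import *
print(manip.job_done())"
```

```text
the job is handed in; nothing more can be done
None
```

The torque screwdriver is in its cradle with its neck at the bottom of the fork and the jaw closed over it; I let go and handed in at about 9.4 s, with no verdict returned, and never touched the jar, tape ring or wrench.

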